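Lay out the devices on a control panel's rail

TASK

Finish laying out this control panel: on the rail between the mounted main switch and the mounted terminal blocks, set the two-pole breaker right beside the main switch and the relay socket right beside the terminals (each within a centimetre of its neighbour), and the power supply between breaker and socket with at least 10 mm of air on each of its sides; all three sit down fully and squarely on the rail. The plug-in relay goes into the socket, fully home. Set things down rather than drop them, and leave the meter and the screwdriver where they lie.

Things in the scene. Friction and masses are not known exactly. Their poses are not given: they have to be found in the camera images.
- plate: Fixed aluminium mounting plate flat on the bench, 130 (x) x 330 (y) x 3 mm, with a top-hat steel rail along its middle (35 mm wide, 290 mm long along y, top at z = 10.5 mm). Origin: centre of its underside; x across the rail, away from the robot; y along the rail, to the robot's left; z up. It lies left or right of the robot, turned up to 0.2 rad.
- main_switch: Fixed, mounted near the rail's left end: light grey device with one black rotary knob on its front. Body 90 (x) x 36 (y) mm, shoulders at z = 44 mm; raised front 45 x 36 mm up to z = 66 mm. Knob top z = 79 mm. Origin: centre of its underside, on the rail's centre line, 4.5 mm above the plate's underside; axes as the plate's.
- terminals: Fixed, mounted near the rail's right end: five thin grey screw terminals between two black end clamps, together 52 (x) x 42 (y) mm, top at z = 46 mm. Origin: centre of the underside, on the rail's centre line, 4.5 mm above the plate's underside; axes as the plate's.
- tray: Fixed low grey tray, 248 (x) x 202 (y) mm, walls 4 mm thick and 24 mm high, lined with dark foam, firm, its top at z = 8 mm; the four loose parts stand upright on it in two rows of two. Origin: centre of its underside.
- breaker: Loose two-pole breaker, light grey, two black toggles joined by a bar (top z = 75.5 mm); 0.2 to 0.3 kg. Body 90 (x) x 36 (y) mm, shoulders at z = 44 mm; raised front 45 x 36 mm up to z = 66 mm (grip across the 45). Origin: centre of the underside; x across the rail, y along it, either way round. Recess below, 40 mm wide, 6 mm deep, mouth flared to 46: seated, its roof rests on the rail.
- supply: Loose power supply, light grey, the widest part, a row of dark cooling slots on its front; 0.2 to 0.35 kg. Body 90 (x) x 54 (y) mm, shoulders at z = 44 mm; raised front 45 x 54 mm up to z = 66 mm (grip across the 45). Origin: centre of the underside; x across the rail, y along it, either way round. Recess below, 40 mm wide, 6 mm deep, mouth flared to 46: seated, its roof rests on the rail.
- socket: Relay socket, mid grey, 80 (x) x 30 (y) mm, 70 g: steps at z = 20 and 26 mm, central block 44 (x) x 30 (y) mm up to z = 38 mm (grip across the 44). Open pocket in its top, centred: 31.5 (x) x 25 (y) mm, floor at z = 26 mm. Origin: centre of the underside; x across the rail, y along it, either way round. Recess below, 40 mm wide, 6 mm deep, mouth flared to 46: seated, its roof rests on the rail.
- relay: Loose plug-in relay, small mid-grey block 27.5 (x) x 21 (y) x 36 (z) mm, 40 g, the lowest 3 mm 1.5 mm smaller all round; brass pins below sink into foam and socket freely. Origin: centre of the block's underside. x lies along the pocket's x, either way round; home, its origin is on the pocket's floor and it stands 24 mm above the rim. Grip near the top, across the 27.5 mm.
- meter: Loose hand-held multimeter lying on the bench beyond the work, 170 x 82 x 44 mm, origin: centre of its underside.
- screwdriver: Loose screwdriver lying on the bench near the robot, 200 mm long, handle 26 mm thick, origin below the front end of the handle.

How it is judged (in metres and radians):
At the end, for the whole second after the job is handed in: Breaker, supply, socket on the rail: off-line < 4.5 mm, origin 3-6.5 mm up, tilt < 0.05, square < 0.14 rad; gap breaker-switch < 13 mm, socket-terminals < 12.5 mm; supply between, > 7 mm air each side; relay in the pocket: off-centre < 3.5 mm, height within 2.5 mm, tilt < 0.08 rad; all at rest (x of breaker in the frame of plate between -0.0045 and 0.0045 m and z of breaker in the frame of plate between 0.003 and 0.0065 m and angle between each of breaker, supply, socket's own z axis and vertical below 0.05 rad and angle between the y axis of each of breaker, supply, socket and the y axis of plate, either way round below 0.14 rad and x of supply in the frame of plate between -0.0045 and 0.0045 m and z of supply in the frame of plate between 0.003 and 0.0065 m and x of socket in the frame of plate between -0.0045 and 0.0045 m and z of socket in the frame of plate between 0.003 and 0.0065 m and y of breaker in the frame of main_switch between -0.049 and -0.03 m and y of socket in the frame of terminals between 0.03 and 0.0485 m and y of supply in the frame of main_switch below -0.08 m and y of supply in the frame of terminals above 0.08 m and horizontal distance between supply and breaker above 0.0525 m and horizontal distance between supply and socket above 0.0495 m and x of relay in the frame of socket between -0.0035 and 0.0035 m and y of relay in the frame of socket between -0.0035 and 0.0035 m and z of relay in the frame of socket between 0.024 and 0.0285 m and angle between relay's own z axis and vertical below 0.08 rad and linear speed of each of breaker, supply, socket, relay below 0.01 m/s); the robot touches nothing.
It fails at once if the meter is moved more than 20 mm (distance of meter from where it was at the start of the episode above 0.02 m).
It fails at once if the screwdriver is moved more than 20 mm (distance of screwdriver from where it was at the start of the episode above 0.02 m).
It fails at once if a part is dropped (falls freely more than about 30 mm) ((linear speed of breaker above 0.75 m/s and contact force between breaker and the fingers below 0.05 N) or (linear speed of supply above 0.75 m/s and contact force between supply and the fingers below 0.05 N) or (linear speed of socket above 0.75 m/s and contact force between socket and the fingers below 0.05 N) or (linear speed of relay above 0.75 m/s and contact force between relay and the fingers below 0.05 N)).
It also fails if it takes over 109 s, if anything falls off the work surface, if the arm or the gripper's body presses on something with over 40 N, if the wrist force passes 120 N, or if a joint passes its speed limit or range.

ROBOT

A 6-joint arm with a two-finger parallel gripper is mounted at the origin on the work surface. World frame = base frame: x ahead of the robot, y to its left, z up, the work surface at z = 0. Lengths are in m, angles in degrees, forces in N, time in s.
With the tool pointing down it reaches from about 0.3 to 0.875 m from the base axis. Payload 6.4 kg.
Tool frame: the origin (TCP) lies at the very end of the fingers, on their centre line; the grasp point (between the pads) lies 19 mm behind it; y points along the fingers, z is the direction in which the jaws open and shut, and the axes are right-handed (so a half turn about y gives the same grasp; the last joint's range is limited). The gripper opens to 85 mm and grips with 20 to 120 N. Pads are 22 mm wide; open, the fingers measure 114 mm over their backs; the gripper's body (76 mm by 85 mm) begins 54 mm behind the grasp point. The pads swing forward as they close: fully open they stand 13 mm farther back than shut.
Start: joints at [-87.565, 10.359, 92.074, -0, 77.567, -11.82], TCP at [0.142, -0.557, 0.231] pointing down, gripper open.
Joint ranges: [-171.53, 171.53], [-51.25, 118.39], [17.06, 147.69], [-65.23, 245.23], [0, 150.52], [-178.68, 178.68]. Speed limits (degrees/s): [147.25, 147.25, 172.46, 180, 180, 180].

INTERFACE

Orientations are given as [roll, pitch, yaw] about the fixed x, y, z axes, in that order (R = Rz(yaw) Ry(pitch) Rx(roll)).
In Python, from workcell import bot, claw, kin, status, camera, job_done gives the robot as it stands. Calls block until the motion is done:
- bot.goto(position, orientation): joint-space move of the TCP to a pose.
- bot.movel(position, orientation=None, speed=0.15, threshold=None): straight line of the TCP; orientation=None keeps the orientation; speed is the mean speed in m/s. With threshold (N) it stops when the force on the tool has changed by that much, and returns True; else False.
- bot.set_joints(angles): joint-space move.
- claw.grip(opening): finger opening in m; the grip force is fixed at half the most; returns when the fingers have stopped.
- bot.sleep(seconds).
- kin.inverse_kinematics(position, orientation): joint angles nearest the present ones, or None.
- status.get_obs(): the state.
- camera(name): name is "side" or "top" or "wrist"; returns a dict with "frame" (420x560x3 uint8, red, green, blue), "fx", "fy", "cx", "cy" (pixels), "rvec" (rotation vector, rad) and "tvec" (3), from world to camera coordinates, as OpenCV has them. Camera axes: x right, y down, z forward; pixel columns grow to the right and rows downward; lengths in m; the calibration is good to about 2 mm. A picture is of the moment at which its call begins. There is no depth.
A pose or a line that the arm cannot do raises bot.MotionError and nothing moves.
- job_done(): hands the job in, once; it reports no verdict.
The state is a dict: "t": time; "joints": joint angles; "joint_velocities": joint speeds; "joint_efforts": joint torques, N m; "position": TCP position; "ee_rot": TCP orientation; "wrist_force": force on the tool from outside, world axes, zero at the start; "torque": the same for the moment, N m; "gripper_width": finger opening in m.
Only numpy, scipy, OpenCV 4.12 (cv2) and the standard library are available. Lean on these libraries where they do the work, as an engineer would, in place of code of your own. Each camera call takes 0.05 s, during which the arm holds its last target.

## Working session

There is one attempt and no reset: what is moved stays moved. The work goes in short steps, each a Python script; the robot and the scene stay as the last script left them, time stands still between calls to the robot, and variables do not carry over. Pictures are saved under pics/ and viewed, and the job is handed in when it is done.

```bash
ls; mkdir -p pics; python3 - <<'E'
from workcell import bot, claw, kin, status, camera
import cv2,numpy as np
print(status.get_obs())
for n in("top","side","wrist"):
    c=camera(n); cv2.imwrite(f"pics/{n}0.png",c["frame"][:,:,::-1]); R=cv2.Rodrigues(np.array(c["rvec"]))[0]
    print(n,c["fx"],c["cx"],c["cy"],-R.T@np.array(c["tvec"]).ravel(),R.round(3).tolist())
E
```

```text
pics
{'t': 0.0, 'joints': array([-8.75639739e+01,  1.04021680e+01,  9.21346477e+01,  2.11151968e-03,
        7.75685298e+01, -1.18230895e+01]), 'joint_velocities': array([-0.00250258, -0.03960018,  0.03996012,  0.04917474, -0.01269258,
       -0.08367699]), 'joint_efforts': array([-5.09381891e-05, -4.44877553e+01, -3.51339626e+01, -3.99041346e-04,
        8.85523448e-03,  3.17187897e-06]), 'position': array([ 0.14160098, -0.55669137,  0.23035625]), 'ee_rot': array([-9.01026883e+01,  2.36017256e-02, -1.65741362e+02]), 'wrist_force': array([-0.69410501, -0.94287284, -0.35764084]), 'torque': array([-0.00621435, -0.00321521,  0.0110116 ]), 'gripper_width': 0.08534769173589757}
top 435.5126237623811 278.9176612821635 208.78152423271956 [ 0.50788916 -0.01775638  0.92237415] [[0.003, -1.0, -0.023], [-0.997, -0.001, -0.081], [0.081, 0.023, -0.996]]
side 484.5423735821575 279.8290614823464 208.9329417749439 [ 0.54037088 -0.69950804  0.76040521] [[0.998, -0.058, -0.018], [-0.054, -0.716, -0.696], [0.027, 0.695, -0.718]]
wrist 366.8742620374983 278.5032510624258 210.1507657876822 [ 0.21981733 -0.53731962  0.37397316] [[0.246, -0.969, -0.002], [-0.92, -0.234, 0.315], [-0.306, -0.075, -0.949]]
```

View pics/top0.png

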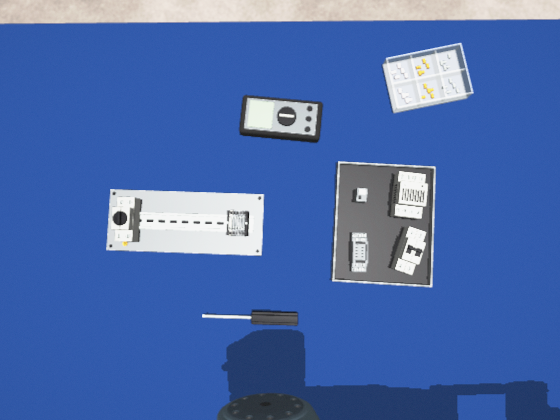

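View pics/side0.png

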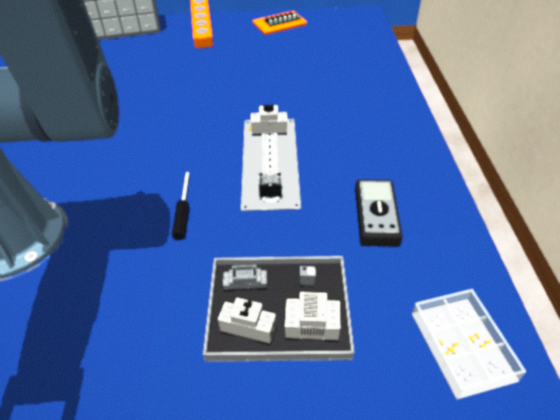

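View pics/wrist0.png

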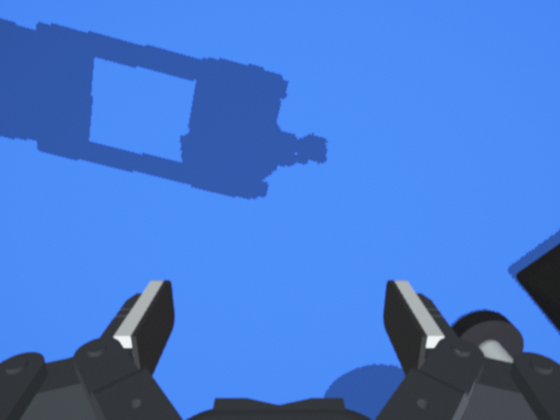

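The top view shows the plate at left, with the switch at about (122,220) and the terminals at (238,223). The tray is at right: relay (361,195), supply (410,195), socket (360,252), breaker (410,250). Next I'll take closer wrist views.

```bash
cat > h.py <<'E'
from workcell import bot, claw, kin, status, camera, job_done
import cv2,numpy as np
def ray(c,uv,z):
    R=cv2.Rodrigues(np.array(c["rvec"]))[0]; C=-R.T@np.array(c["tvec"]).ravel()
    d=R.T@np.array([(uv[0]-c["cx"])/c["fx"],(uv[1]-c["cy"])/c["fy"],1]); return C+d*(z-C[2])/d[2]
def proj(c,P): return cv2.projectPoints(np.array(P,float).reshape(-1,3),np.array(c["rvec"]),np.array(c["tvec"]),np.array([[c["fx"],0,c["cx"]],[0,c["fy"],c["cy"]],[0,0,1.]]),None)[0].reshape(-1,2)
def snap(cam,name):
    c=camera(cam); cv2.imwrite(f"pics/{name}.png",c["frame"][:,:,::-1]); np.save(f"pics/{name}.npy",c,allow_pickle=True); return c
def load(n): return np.load(f"pics/{n}.npy",allow_pickle=True).item()
def T(): return status.get_obs()["t"]
E
python3 - <<'E'
from h import *
c=snap("top","top1")
for n,uv,z in [("switch",(121,219),.079),("term",(238,223),.046),("tray",(385,224),.024),("relay",(361,195),.044),("supply",(410,195),.074),("socket",(360,252),.04),("breaker",(411,250),.07),("meter",(281,118),.044),("sdL",(202,316),.005),("sdR",(298,318),.013)]: print(n,ray(c,uv,z).round(3))
for pos in ([.36,-.27,.26],[.38,.19,.30]):
  for yaw in (180,0,-90,90):
    print(pos,yaw,kin.inverse_kinematics(pos,[-90,0,yaw]))
E
```

```text
switch [0.556 0.311 0.079]
term [0.55  0.085 0.046]
tray [ 0.55  -0.215  0.024]
relay [ 0.607 -0.163  0.044]
supply [ 0.604 -0.253  0.074]
socket [ 0.493 -0.16   0.04 ]
breaker [ 0.497 -0.254  0.07 ]
meter [ 0.767 -0.001  0.044]
sdL [0.358 0.163 0.005]
sdR [ 0.357 -0.036  0.013]
[0.36, -0.27, 0.26] 180 [-5.20454730e+01 -7.76665352e+00  1.07201144e+02 -2.54444375e-14
  8.05655100e+01  3.79545270e+01]
[0.36, -0.27, 0.26] 0 [ -52.04547302   -7.76665352  107.2011435     0.           80.56551002
 -142.04547302]
[0.36, -0.27, 0.26] -90 [-52.04547302  -7.76665352 107.2011435    0.          80.56551002
 -52.04547302]
[0.36, -0.27, 0.26] 90 [-5.20454730e+01 -7.76665352e+00  1.07201144e+02 -2.54444375e-14
  8.05655100e+01  1.27954527e+02]
[0.38, 0.19, 0.3] 180 [ 1.04675692e+01 -1.30632541e+01  1.07083410e+02 -2.54444375e-14
  8.59798443e+01  1.00467569e+02]
[0.38, 0.19, 0.3] 0 [ 10.46756918 -13.06325406 107.08340973   0.          85.97984433
 -79.53243082]
[0.38, 0.19, 0.3] -90 [ 1.04675692e+01 -1.30632541e+01  1.07083410e+02 -2.54444375e-14
  8.59798443e+01  1.04675692e+01]
[0.38, 0.19, 0.3] 90 [  10.46756918  -13.06325406  107.08340973    0.           85.97984433
 -169.53243082]
```

```bash
python3 - <<'E'
from h import *
bot.goto([.55,.20,.28],[-90,0,180]); print(T()); snap("wrist","wp")
bot.goto([.55,-.215,.28],[-90,0,180]); print(T()); snap("wrist","wt");print(T())
E
```

```text
3.225
4.8083
4.8583
```

View pics/wp.png

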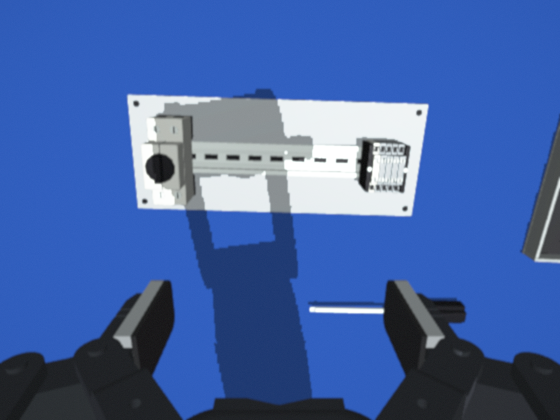

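View pics/wt.png

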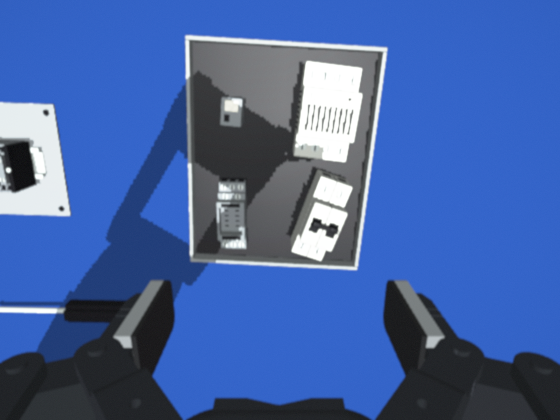

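```bash
python3 - <<'E'
from h import *
c=load("wp"); f=c["frame"].astype(int)
m=((f[:,:,0]>110)&(f[:,:,0]>f[:,:,2]*.6)).astype(np.uint8); m[260:]=0; m[:,480:]=0
m2=((f[:,:,2]-f[:,:,0])<60).astype(np.uint8); m2[250:]=0;m2[:,480:]=0
n,l,s,ce=cv2.connectedComponentsWithStats(m2); i=1+np.argmax(s[1:,4]); print(s[i])
cn=max(cv2.findContours((l==i).astype(np.uint8),cv2.RETR_EXTERNAL,cv2.CHAIN_APPROX_NONE)[0],key=cv2.contourArea)[:,0]
P=np.array([ray(c,p,.003)[:2] for p in cn]); r=cv2.minAreaRect((P*1000).astype(np.float32)); print(r, cv2.boxPoints(r).tolist())
# top cam too
t=load("top1"); f=t["frame"].astype(int)
m=((f[:,:,2]-f[:,:,0])<60).astype(np.uint8); m[:170]=0;m[270:]=0;m[:,:80]=0;m[:,300:]=0
cn=max(cv2.findContours(m,cv2.RETR_EXTERNAL,cv2.CHAIN_APPROX_NONE)[0],key=cv2.contourArea)[:,0]
P=np.array([ray(t,p,.003)[:2] for p in cn]); print(cv2.minAreaRect((P*1000).astype(np.float32)))
g=c["frame"][80:230,110:440,::-1]; cv2.imwrite("pics/wp_z.png",cv2.resize(g,None,fx=2.4,fy=2.4,interpolation=cv2.INTER_CUBIC))
c=load("wt"); g=c["frame"][30:275,180:395,::-1]; cv2.imwrite("pics/wt_z.png",cv2.resize(g,None,fx=2.4,fy=2.4,interpolation=cv2.INTER_CUBIC))
E
```

```text
[  127    95   301   121 32549]
((554.643310546875, 201.7528076171875), (331.2837829589844, 132.4417724609375), 88.40718078613281) [[483.84375, 38.015625], [616.234375, 34.334228515625], [625.44287109375, 365.489990234375], [493.05224609375, 369.17138671875]]
((554.8176879882812, 203.7708282470703), (331.2664794921875, 131.31204223632812), 88.08761596679688)
```

View pics/wp_z.png

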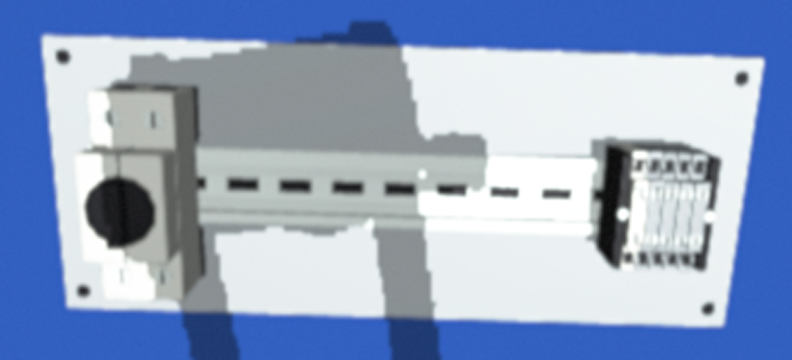

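View pics/wt_z.png

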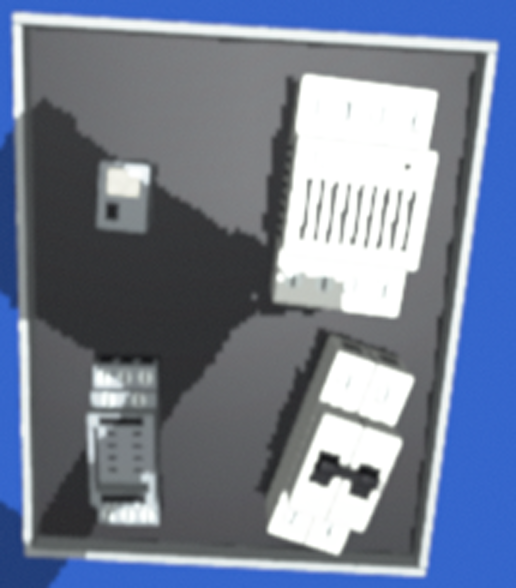

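```bash
python3 - <<'E'
from h import *
c=load("wp"); t=load("top1")
a=np.radians(-1.7); O=np.array([.5547,.2028]); R=np.array([[np.cos(a),-np.sin(a)],[np.sin(a),np.cos(a)]])
pl=lambda P:((P[:2]-O)@R*1000).round(1)
Z=lambda x,y:(110+x/2.4,80+y/2.4)
print("rail ends/edges top", pl(ray(c,Z(590,157),.0105)),pl(ray(c,Z(590,226),.0105)), pl(ray(c,Z(300,150),.0105)),pl(ray(c,Z(300,217),.0105)),"slots",pl(ray(c,Z(347,187),.0105)))
for z in(.079,.0835): print("knob",z,pl(ray(c,Z(120,212),z)),pl(ray(t,(120.5,218.5),z)))
print("front R edge",pl(ray(c,Z(172,155),.0705)),pl(ray(c,Z(163,262),.0705)),"L",pl(ray(c,Z(78,152),.0705)))
for z in(.046,.0505): print("term left",pl(ray(c,Z(624,150),z)),pl(ray(c,Z(610,267),z)),"right",pl(ray(c,Z(719,158),z)),pl(ray(c,Z(706,270),z)))
g=t["frame"][180:260,100:275,::-1]; cv2.imwrite("pics/t_z.png",cv2.resize(g,None,fx=4.4,fy=4.4,interpolation=cv2.INTER_CUBIC))
E
```

```text
rail ends/edges top [ 17.8 -89.8] [-15.  -92.9] [17.3 45.5] [-14.5  45.8] slots [ 0.5 23.5]
knob 0.079 [  0.6 109.4] [ -0.9 109.3]
knob 0.0835 [  1.6 107.9] [ -1.1 107.5]
front R edge [22.4 89.7] [-21.9  95.9] L [ 22.6 127.1]
term left [ 26.2 -96.4] [-25.4 -95.7] right [  24.  -137.3] [ -25.6 -138.5]
term left [ 26.8 -95.2] [-24.2 -94.5] right [  24.6 -135.6] [ -24.4 -136.8]
```

View pics/t_z.png

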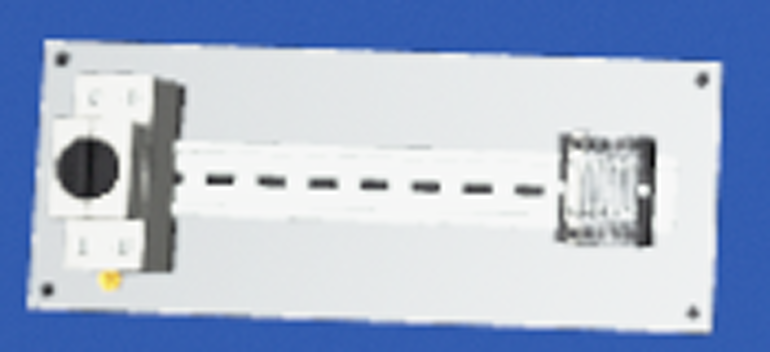

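```bash
python3 - <<'E'
from h import *
c=load("wt")
Z=lambda x,y:(180+x/2.4,30+y/2.4)
D={"supply":([(303,138),(438,151),(418,271),(280,262)],.074),"breaker":([(328,412),(403,437),(357,528),(286,498)],.074),
"socket":([(90,411),(158,413),(157,497),(91,495)],.046),"relay":([(99,160),(155,164),(151,233),(97,230)],.044)}
for n,(q,z) in D.items():
    P=np.array([ray(c,Z(*p),z)[:2]*1000 for p in q]); ce=P.mean(0); xd=(P[0]+P[1]-P[2]-P[3])/2; yd=(P[0]+P[3]-P[1]-P[2])/2
    print(n,ce.round(1),"x",np.hypot(*xd).round(1),np.degrees(np.arctan2(xd[1],xd[0])).round(1),"y",np.hypot(*yd).round(1),np.degrees(np.arctan2(-yd[0],yd[1])).round(1))
E
```

```text
supply [ 606.4 -261.3] x 46.1 -7.8 y 53.0 -4.4
breaker [ 498.2 -259.3] x 43.6 -23.0 y 33.8 -21.7
socket [ 494.7 -162.7] x 40.7 -2.3 y 30.5 -1.8
relay [ 608.2 -167.5] x 28.2 -4.8 y 22.9 -3.5
```

```bash
python3 - <<'E'
from h import *
for n,x,y,a in [("breaker",.498,-.259,-22),("supply",.606,-.261,-6),("relay",.608,-.1675,-4),("socket",.495,-.1625,-2)]:
    bot.goto([x,y,.19],[-90,0,a-90]); snap("wrist","c_"+n); print(T())
ims=[load("c_"+n)["frame"][60:340,90:470,::-1] for n in("breaker","supply","relay","socket")]
cv2.imwrite("pics/c4.png",np.vstack([np.hstack(ims[:2]),np.hstack(ims[2:])]))
E
```

```text
6.1
6.6583
7.1667
7.7417
```

View pics/c4.png

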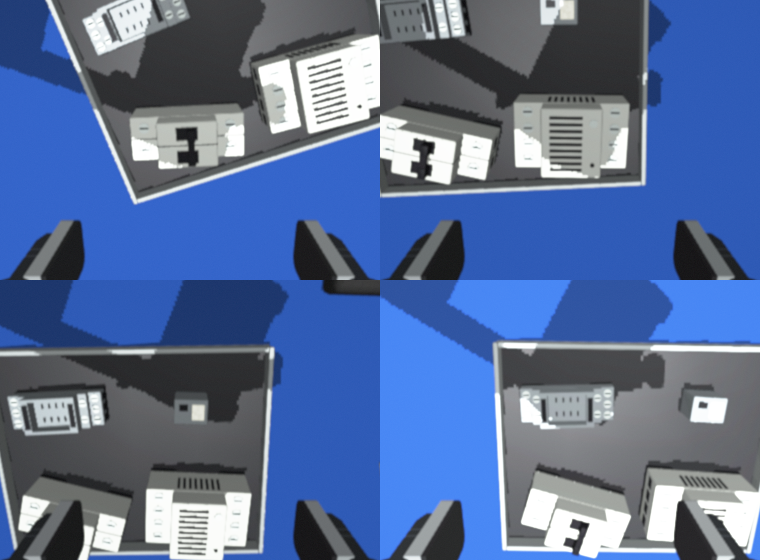

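```bash
python3 - <<'E'
from h import *
R={"breaker":(210,150),"supply":(210,140),"relay":(210,120),"socket":(210,120)}
out=[]
for n,(u,v) in R.items():
    u0,v0={"breaker":(210,150),"supply":(215,140),"relay":(220,150),"socket":(220,140)}[n]
    g=load("c_"+n)["frame"][v0:v0+105,u0:u0+140,::-1]; out.append(cv2.resize(g,(400,300),interpolation=cv2.INTER_CUBIC))
cv2.imwrite("pics/c4z.png",np.vstack([np.hstack(out[:2]),np.hstack(out[2:])]))
E
```

```text
(no output)
```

View pics/c4z.png

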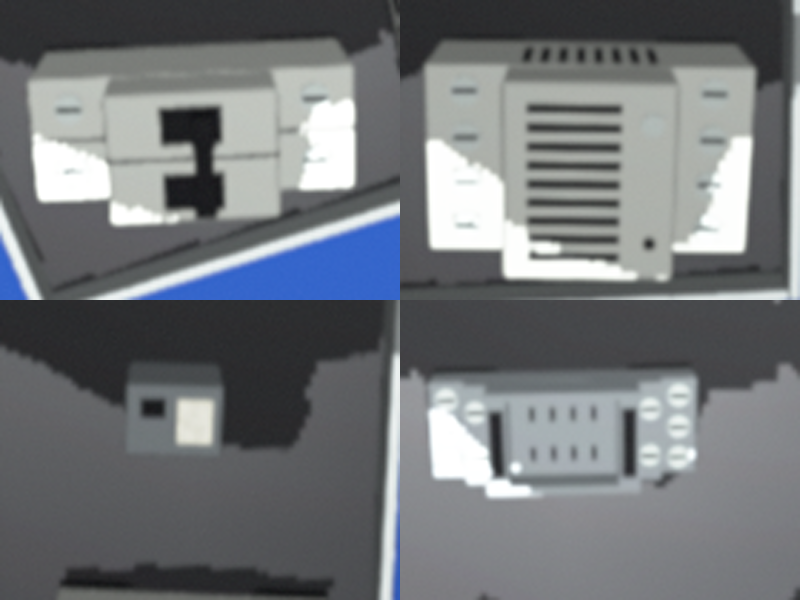

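```bash
python3 - <<'E'
from h import *
D={"supply":([(104,83),(276,83),(272,279),(104,277)],.074,(215,140)),"breaker":([(106,96),(272,88),(280,214),(110,225)],.074,(210,150)),
"relay":([(128,84),(221,81),(223,153),(127,153)],.044,(220,150)),"socketdots":([(131,113),(194,113),(194,153),(132,154)],.034,(220,140)),"socket":([(90,92),(236,92),(239,188),(86,192)],.046,(220,140)),"sockbase":([(28,72),(296,72),(296,170),(30,178)],.030,(220,140))}
for n,(q,z,o) in D.items():
    c=load("c_"+n.replace("dots","").replace("sockbase","socket"))
    P=np.array([ray(c,(o[0]+p[0]/2.857,o[1]+p[1]/2.857),z)[:2]*1000 for p in q]); ce=P.mean(0); xd=(P[1]+P[2]-P[0]-P[3])/2; yd=(P[0]+P[1]-P[2]-P[3])/2
    print(n,ce.round(1),"x",np.hypot(*xd).round(1),np.degrees(np.arctan2(xd[1],xd[0])).round(1),"y",np.hypot(*yd).round(1),np.degrees(np.arctan2(-yd[0],yd[1])).round(1))
E
```

```text
supply [ 607.9 -261.1] x 44.0 -6.3 y 52.9 -6.4
breaker [ 496.7 -259.6] x 43.8 -18.6 y 34.8 -19.6
relay [ 609.3 -166.1] x 27.1 -3.1 y 20.9 -3.4
socketdots [ 493.3 -161.9] x 18.5 -1.7 y 12.3 -1.6
socket [ 493.3 -161.2] x 42.5 -1.4 y 28.8 -2.6
sockbase [ 493.2 -160. ] x 79.7 -1.3 y 31.3 -1.8
```

```bash
cat >> h.py <<'E'
a=np.radians(-1.7); O=np.array([.5550,.2028]); RP=np.array([[np.cos(a),-np.sin(a)],[np.sin(a),np.cos(a)]])
def pw(x,y): return O+RP@np.array([x,y])
def ob(): 
    o=status.get_obs(); print("t%.1f"%o["t"],o["position"].round(4),o["wrist_force"].round(1),"w",round(o["gripper_width"],4))
def pick(xy,ang,z,w,close,lift=.2):
    claw.grip(w)
    o=[-90,0,ang-90]
    bot.goto([*xy,.15],o); 
    print("hit",bot.movel([*xy,z],o,speed=.12,threshold=8)); ob()
    claw.grip(close); ob()
    bot.movel([*xy,z+.03],o,speed=.1); bot.movel([*xy,lift],o,speed=.25); ob()
def place(xy,ang,znom,hi=.2,over=.0015,thr=10):
    o=[-90,0,ang-90]
    bot.goto([*xy,hi],o); bot.movel([*xy,znom+.016],o,speed=.15); bot.sleep(.2); ob()
    print("hit",bot.movel([*xy,znom-over],o,speed=.025,threshold=thr)); ob()
E
python3 - <<'E'
from h import *
pick((.4969,-.2595),-19.3,.051,.064,.02); snap("wrist","g_br")
E
```

```text
hit False
t9.6 [ 0.4975 -0.2598  0.0518] [-0.2  0.7  0.5] w 0.064
t9.9 [ 0.4978 -0.2603  0.0524] [-1.   0.2  6. ] w 0.0439
t10.9 [ 0.4961 -0.2589  0.1983] [-0.2  0.6 -3.1] w 0.0435
```

View pics/g_br.png

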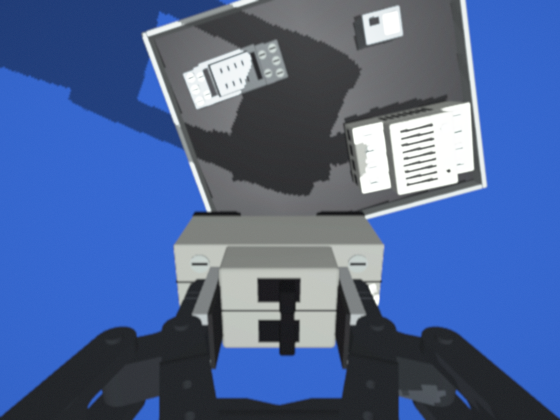

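The breaker is held squarely between the fingers, centred at about (285,310). Placing it on the rail.

```bash
python3 - <<'E'
from h import *
place(pw(0,65.5e-3),-1.7,.0485); snap("wrist","p_br")
E
```

```text
t14.2 [0.5577 0.2685 0.0657] [ 0.4 -0.5 -1.9] w 0.0439
hit True
t14.8 [0.5566 0.2682 0.0489] [-1.3 -1.1  5.3] w 0.0439
```

View pics/p_br.png

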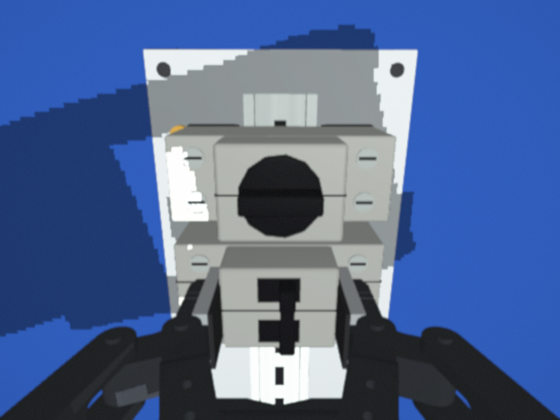

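The breaker is seated at the predicted height, just below the switch in this view. Releasing it and inspecting.

```bash
python3 - <<'E'
from h import *
claw.grip(.066); ob(); p=status.get_obs()["position"]; o=[-90,0,-91.7]
bot.movel([p[0],p[1],.16],o,speed=.15)
bot.goto([*pw(0,.03),.20],o); snap("wrist","r_br"); print(T())
E
```

```text
t15.2 [0.5556 0.2679 0.0477] [-0.3  0.1 -0.3] w 0.0658
16.45
```

View pics/r_br.png

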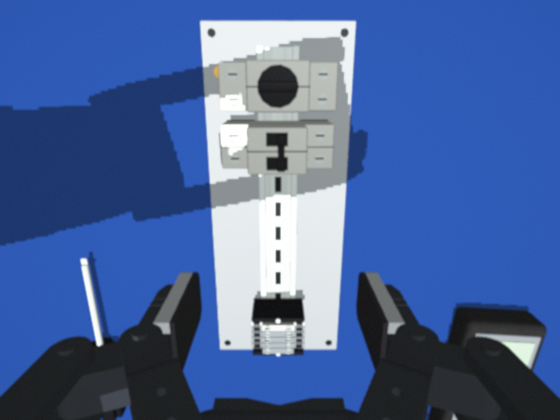

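```bash
python3 - <<'E'
from h import *
c=load("r_br"); g=c["frame"][50:185,200:360,::-1]; cv2.imwrite("pics/r_brz.png",cv2.resize(g,None,fx=4.4,fy=4.4,interpolation=cv2.INTER_CUBIC))
E
```

```text
(no output)
```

View pics/r_brz.png

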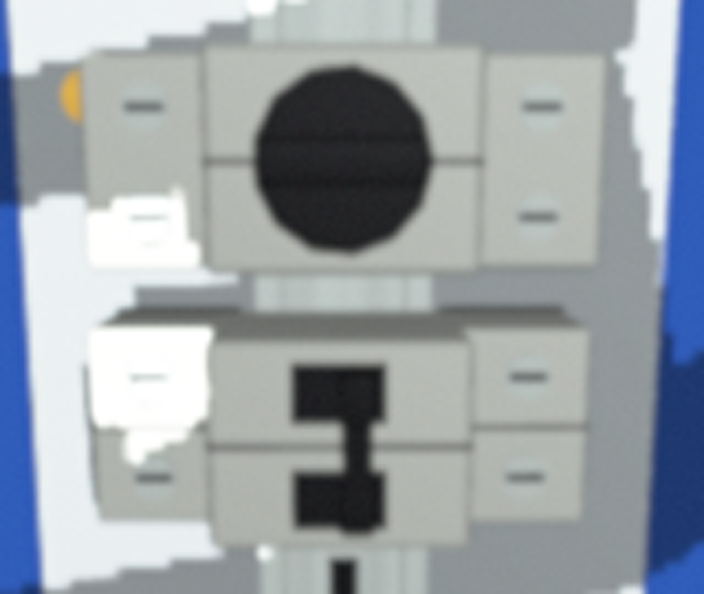

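```bash
python3 - <<'E'
from h import *
c=load("r_br")
pl=lambda u,v,z:((ray(c,(200+u/4.4,50+v/4.4),z)[:2]-O)@RP*1000).round(1)
for n,u,v in [("swT",343,45),("swB",343,270),("brTL",212,340),("brTR",470,340),("brBL",212,545),("brBR",468,545)]: print(n,pl(u,v,.0705))
for n,u,v in [("sw sh B",150,268),("sw sh B r",540,266),("br sh T",150,325),("brshTr",530,327),("br sh B",150,520),("br sh Br",530,521)]: print(n,pl(u,v,.0485))
E
```

```text
swT [-1.000e-01  1.286e+02]
swB [-0.2 94.5]
brTL [-22.   83.3]
brTR [20.8 83.2]
brBL [-22.9  48.6]
brBR [21.3 48.5]
sw sh B [-34.4  93.6]
sw sh B r [34.6 93.8]
br sh T [-34.8  83.8]
brshTr [33.2 83.3]
br sh B [-36.2  48.4]
br sh Br [34.4 48.1]
```

Gap to the switch measures about 9–10 mm, which is marginal. I'll regrip and shift the breaker 4.5 mm closer.

```bash
python3 - <<'E'
from h import *
o=[-90,0,-91.7]
p=pw(0,.0657); bot.goto([*p,.14],o); bot.movel([*p,.0485],o,speed=.12,threshold=8); ob(); claw.grip(.02); ob()
bot.movel([*p,.0625],o,speed=.06); q=pw(0,.0702); bot.movel([*q,.0625],o,speed=.05); ob()
print(bot.movel([*q,.047],o,speed=.025,threshold=10)); ob(); claw.grip(.066); ob()
bot.movel([*q,.16],o,speed=.15)
bot.goto([*pw(0,.03),.20],o); snap("wrist","r_br2"); print(T())
c=load("r_br2"); g=c["frame"][50:185,200:360,::-1]; cv2.imwrite("pics/r_br2z.png",cv2.resize(g,None,fx=4.4,fy=4.4,interpolation=cv2.INTER_CUBIC))
g=c["frame"][270:370,210:350,::-1]; cv2.imwrite("pics/termz.png",cv2.resize(g,None,fx=4.4,fy=4.4,interpolation=cv2.INTER_CUBIC))
E
```

```text
t17.7 [0.5578 0.2686 0.0496] [-0.3  0.9  1.1] w 0.0659
t18.1 [0.5576 0.2687 0.0499] [-2.5 -0.2  5.2] w 0.0435
t18.7 [0.5568 0.2732 0.0621] [-0.4 -0.  -2.3] w 0.0439
True
t19.2 [0.557  0.2729 0.0501] [-0.7 -0.4  5. ] w 0.0441
t19.6 [0.5558 0.2726 0.0487] [ 0.1 -1.   0.4] w 0.0663
20.8417
```

View pics/r_br2z.png

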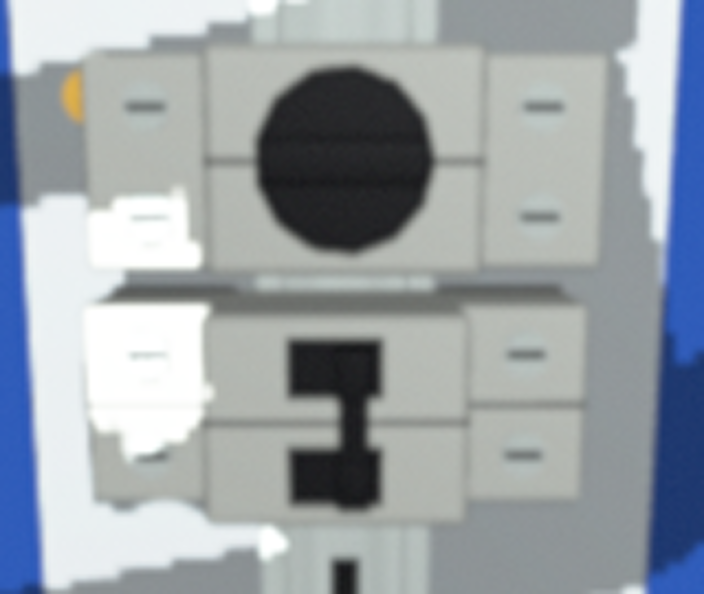

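View pics/termz.png

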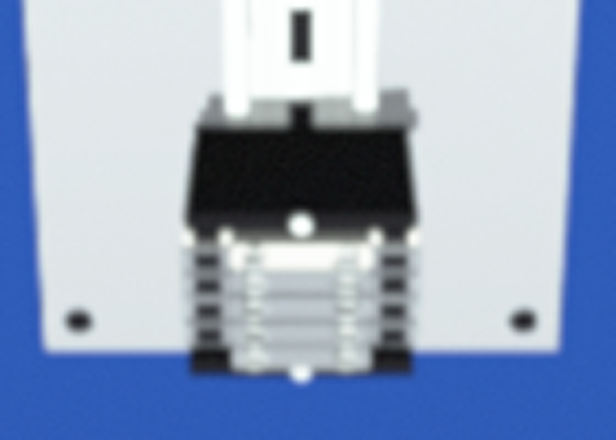

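```bash
python3 - <<'E'
from h import *
c=load("r_br2")
pl=lambda u,v,z:((ray(c,(210+u/4.4,270+v/4.4),z)[:2]-O)@RP*1000).round(1)
print(pl(300,127,.0045),pl(200,127,.0045),[pl(300,v,.0505) for v in(208,215,222,238)],pl(300,374,.0505), "plate screws/edge",pl(300,352,.003))
pl2=lambda u,v,z:((ray(c,(200+u/4.4,50+v/4.4),z)[:2]-O)@RP*1000).round(1)
print("sw",pl2(343,45,.0705),pl2(343,270,.0705),"br",pl2(343,313,.0705),pl2(343,522,.0705),pl2(210,313,.0705),pl2(466,313,.0705))
E
```

```text
[  -0.8 -101.1] [ -24.9 -101.1] [array([ -0.7, -92.1]), array([ -0.7, -93.8]), array([ -0.8, -95.5]), array([ -0.8, -99.5])] [  -0.8 -134.7] plate screws/edge [  -1.  -167.6]
sw [ -0.4 128.6] [-0.4 94.5] br [-0.5 87.6] [-0.5 52.7] [-22.4  87.7] [19.8 87.6]
```

```bash
python3 - <<'E'
from h import *
pick((.6077,-.2612),-6.2,.0515,.064,.02); snap("wrist","g_su")
place(pw(0,-.003),-1.7,.049); snap("wrist","p_su")
cv2.imwrite("pics/su.png",cv2.resize(np.hstack([load("g_su")["frame"],load("p_su")["frame"]])[:,:,::-1],(800,300)))
E
```

```text
hit False
t23.8 [ 0.6084 -0.2616  0.0525] [-0.3 -0.5 -0.1] w 0.0642
t24.1 [ 0.6086 -0.2619  0.0531] [0.5 0.2 5.2] w 0.0438
t25.2 [ 0.6069 -0.2606  0.1982] [-0.3  0.1 -2.9] w 0.0435
t28.2 [0.5557 0.2    0.0661] [ 0.4  1.5 -1.7] w 0.0435
hit True
t28.8 [0.5546 0.1997 0.0496] [-0.1 -0.1  4.4] w 0.0434
```

View pics/su.png

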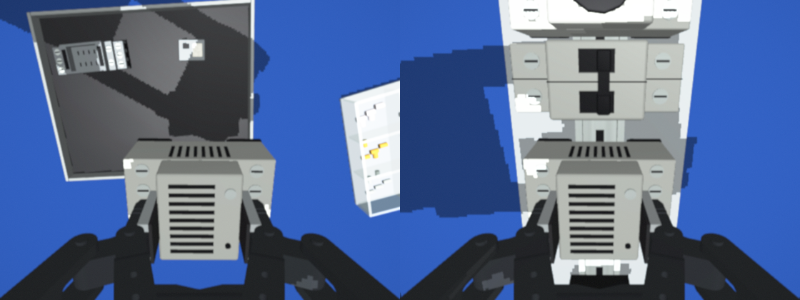

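```bash
python3 - <<'E'
from h import *
o=[-90,0,-91.7]
claw.grip(.066); p=pw(0,-.003); bot.movel([*p,.2],o,speed=.2)
pick((.4933,-.1617),-1.7,.0345,.064,.02); snap("wrist","g_so")
E
```

```text
hit False
t32.9 [ 0.494  -0.162   0.0353] [ 0.1 -0.3 -0.1] w 0.0646
t33.2 [ 0.4942 -0.1623  0.0358] [-0.4  0.3  5.4] w 0.0426
t34.3 [ 0.4924 -0.1612  0.1983] [-1.  -0.9 -1.6] w 0.0423
```

View pics/g_so.png

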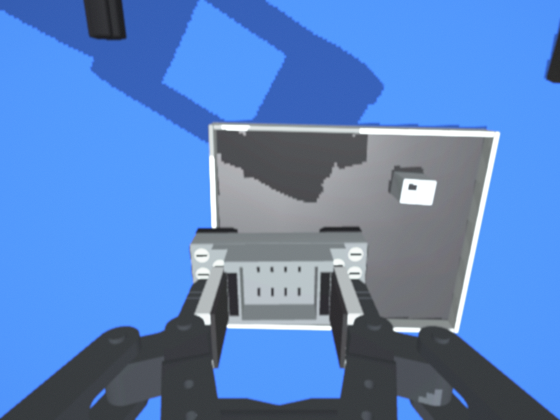

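```bash
python3 - <<'E'
from h import *
place(pw(0,-.073),-1.7,.0315); snap("wrist","p_so")
claw.grip(.066); ob()
o=[-90,0,-91.7]; p=pw(0,-.073); bot.movel([*p,.2],o,speed=.2)
bot.goto([*pw(0,-.08),.22],o); snap("wrist","r_so"); print(T())
g=load("r_so")["frame"][100:330,170:390,::-1]; cv2.imwrite("pics/r_soz.png",cv2.resize(g,None,fx=2.6,fy=2.6,interpolation=cv2.INTER_CUBIC))
E
```

```text
t36.9 [0.5535 0.1299 0.0484] [-0.6  0.1 -1.7] w 0.0421
hit True
t37.5 [0.5525 0.1298 0.0323] [-1.1 -0.4  6.4] w 0.0421
t37.9 [0.5518 0.1298 0.0314] [0.2 0.4 0.3] w 0.066
39.1667
```

View pics/r_so.png

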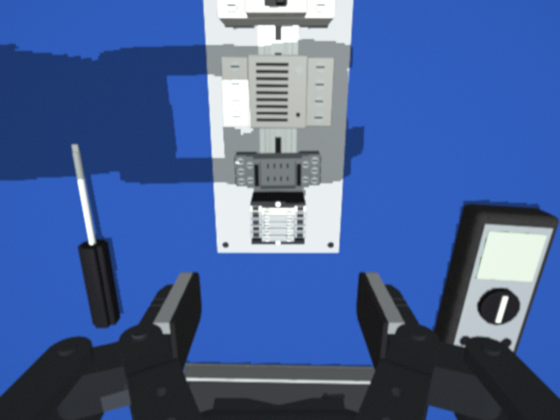

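View pics/r_soz.png

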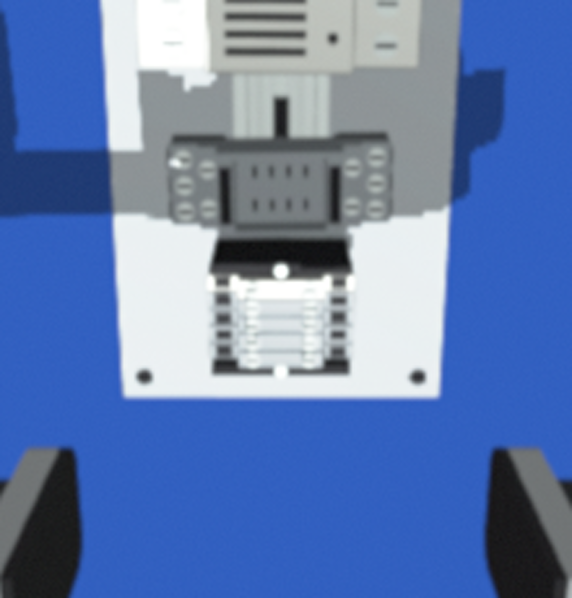

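```bash
python3 - <<'E'
from h import *
c=load("r_so")
pl=lambda u,v,z:((ray(c,(170+u/2.6,100+v/2.6),z)[:2]-O)@RP*1000).round(1)
print("step bottom",pl(185,220,.0245),pl(380,218,.0245),"block bot",pl(238,228,.0425),pl(325,228,.0425),"dots c",pl(280,188,.0305))
print("term near",[pl(280,v,.0505) for v in(262,266,270,274)],"far",pl(280,374,.0505),"plate edge",pl(280,398,.003))
print("supply bot",pl(210,71,.0705),pl(354,71,.0705),pl(180,67,.0485))
E
```

```text
step bottom [-35.5 -86. ] [ 35.7 -85.4] block bot [-15.4 -84.3] [ 14.8 -84.4] dots c [ -0.8 -72.8]
term near [array([ -0.8, -94.2]), array([ -0.8, -95.7]), array([ -0.8, -97.1]), array([ -0.8, -98.5])] far [  -0.9 -135.9] plate edge [  -1.  -167.4]
supply bot [-21.7 -28.2] [ 21.6 -28.2] [-33. -29.]
```

```bash
python3 - <<'E'
from h import *
pick((.609,-.1664),-3.3,.0245,.05,.01); snap("wrist","g_re")
p=pw(-.0005,-.0728); o=[-90,0,-91.7]
bot.goto([*p,.2],o); bot.movel([*p,.075],o,speed=.12); bot.sleep(.3); ob(); snap("wrist","g_re2")
g=np.hstack([load(n)["frame"][130:350,170:390,::-1] for n in("g_re","g_re2")]); cv2.imwrite("pics/re.png",cv2.resize(g,None,fx=1.8,fy=1.8,interpolation=cv2.INTER_CUBIC))
E
```

```text
hit False
t41.8 [ 0.6097 -0.1667  0.0255] [1.  0.4 0.3] w 0.05
t42.2 [ 0.6099 -0.1669  0.0258] [0.8 0.4 4.7] w 0.0259
t43.3 [ 0.608  -0.1659  0.198 ] [-0.3  0.2 -0.7] w 0.0259
t46.0 [0.5526 0.1301 0.0755] [ 0.1 -1.  -0.7] w 0.0267
```

View pics/re.png

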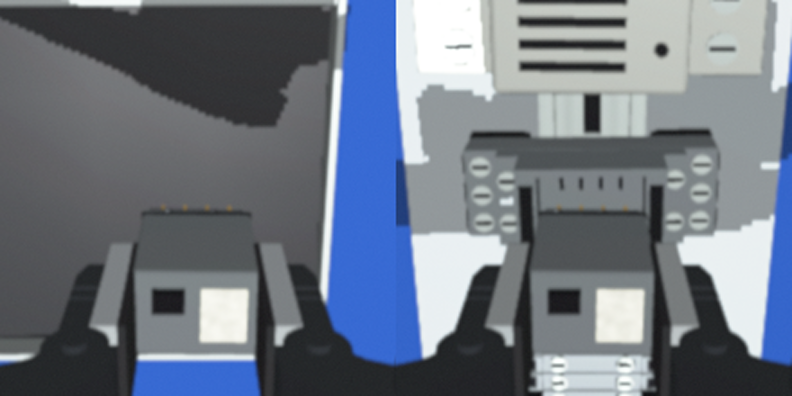

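```bash
python3 - <<'E'
from h import *
c=load("g_re2")
pl=lambda u,v,z:((ray(c,(170+u/1.8,130+v/1.8),z)[:2]-O)@RP*1000).round(1)
P=np.array([pl(u,v,.0937) for u,v in[(138,270),(257,270),(258,355),(134,355)]]);print(P,P.mean(0))
print("dots top row",pl(165,183,.0305),pl(226,183,.0305), "bottom edge",pl(143,212,.0595),pl(252,212,.0595))
print("socket steps far",pl(70,148,.0245), pl(320,148,.0245))
E
```

```text
[[-12.8 -61.8]
 [ 12.6 -61.8]
 [ 13.4 -83.2]
 [-14.3 -83.2]] [ -0.275 -72.5  ]
dots top row [ -9.9 -67. ] [  8.8 -67. ] bottom edge [-14.4 -63.7] [ 14.3 -63.7]
socket steps far [-39.5 -57.7] [ 38.2 -57.7]
```

Relay in hand is at plate (-0.2, -72.5) mm and the pocket at (-0.5, -73.1), so they are well aligned. Inserting.

```bash
python3 - <<'E'
from h import *
p=pw(-.0008,-.0733); o=[-90,0,-91.7]
bot.movel([*p,.066],o,speed=.05); bot.sleep(.2)
print(bot.movel([*p,.0455],o,speed=.025,threshold=8)); ob(); snap("wrist","i_re")
E
```

```text
True
t47.3 [0.5518 0.1296 0.0482] [-1.6 -0.3  5.5] w 0.0257
```

View pics/i_re.png

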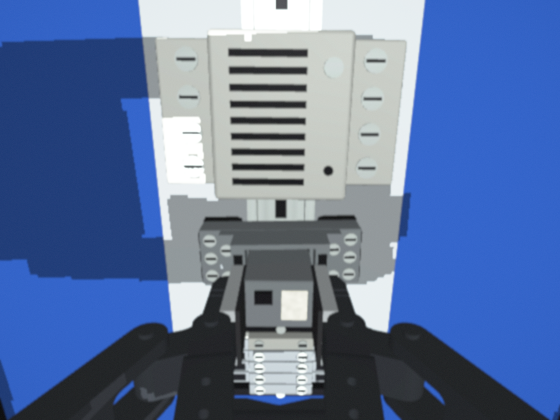

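Contact came at 0.0482 m against a predicted 0.0483 m, so the relay is fully home. Releasing, retreating, and making the final checks.

```bash
python3 - <<'E'
from h import *
p=pw(-.0008,-.0733); o=[-90,0,-91.7]
claw.grip(.05); ob(); bot.movel([*p,.2],o,speed=.15)
bot.goto([*pw(0,-.09),.23],o); snap("wrist","f_w")
bot.goto([.35,.0,.3],o); snap("top","f_t"); snap("side","f_s"); print(T())
A=cv2.resize(load("f_w")["frame"][0:280,150:410,::-1],(400,430),interpolation=cv2.INTER_CUBIC); B=cv2.resize(load("f_s")["frame"][90:230,220:350,::-1],(400,430),interpolation=cv2.INTER_CUBIC)
cv2.imwrite("pics/f.png",np.hstack([A,B]))
g=load("f_t")["frame"][80:340,100:330,::-1];cv2.imwrite("pics/ftz.png",cv2.resize(g,None,fx=2.2,fy=2.2,interpolation=cv2.INTER_CUBIC))
E
```

```text
t47.7 [0.5509 0.1295 0.0473] [-0.3 -0.2 -0.5] w 0.0495
50.25
```

View pics/f.png

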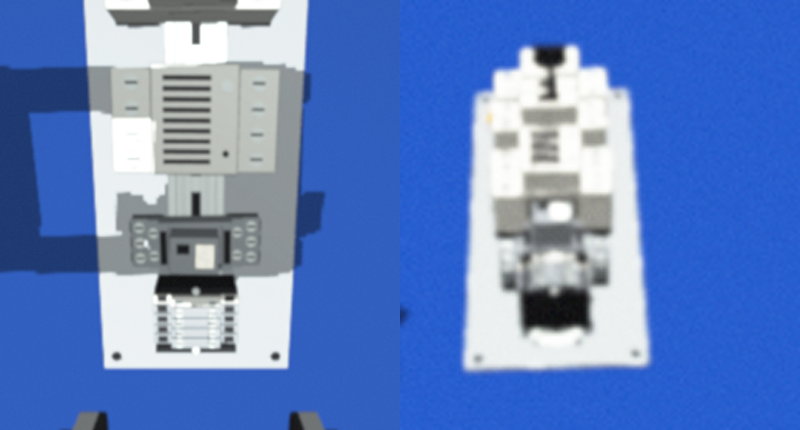

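View pics/ftz.png

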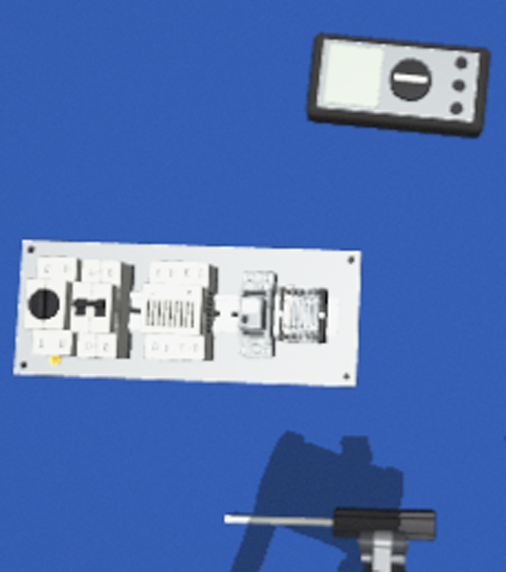

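```bash
python3 - <<'E'
from h import *
c=load("f_w"); k=260/400; kv=280/430
pl=lambda u,v,z:((ray(c,(150+u*k,v*kv),z)[:2]-O)@RP*1000).round(1)
print("relay top",pl(171,234,.0665),pl(221,234,.0665),pl(221,269,.0665),pl(171,269,.0665)); print("socket block bottom/base",pl(141,265,.0245),pl(255,263,.0245))
print("supply front",pl(152,66,.0705),pl(241,69,.0705),pl(152,172,.0705),pl(241,172,.0705))
print("meter/screwdriver shift", [np.abs(load("f_t")["frame"][a:b,l:r].astype(int)-load("top1")["frame"][a:b,l:r]).mean().round(2) for a,b,l,r in[(90,145,235,328),(308,328,198,250)]])
job_done(); print(T())
E
```

```text
relay top [-14.  -60.6] [ 13.3 -60.7] [ 13.5 -80.2] [-14.3 -80.1]
socket block bottom/base [-35.2 -87.1] [ 36.7 -86. ]
supply front [-21.8  23. ] [22.  21.6] [-23.2 -27.6] [ 23.1 -27.6]
meter/screwdriver shift [np.float64(2.77), np.float64(24.64)]
the job is handed in; nothing more can be done
the job is handed in; nothing more can be done
```

The job is handed in, with all four parts placed by about 50 s of the 109 s allowed. The hand-in gives no verdict.

| Part | Result at last check |
|---|---|
| Breaker | About 7 mm from the main switch. The first placing measured 9–10 mm, so I regripped it and moved it 4.5 mm closer. |
| Supply | Between breaker and socket, with more than 25 mm of air on each side. |
| Socket | About 6 mm from the terminals. |
| Relay | In the pocket; contact came at 48.2 mm tool height against 48.3 mm expected when fully home. |

- **Seating:** the breaker's first contact, the supply and the socket all came at the expected seated height. The breaker's second set-down made contact about 1 mm higher. I put that down to the arm's usual height offset rather than a poor seat, but I didn't measure it separately.
- **Final pictures:** the last views show all three rail parts square and in line with the rail, about 1 mm off its centre line at most.
- **Relay position:** the last picture put the relay top about 2.5 mm along the rail from where I set it. I think most of this is error in reading corners from a coarse picture, because the in-hand check and the contact height both agreed with the pocket.
- **Meter and screwdriver:** both sit at the same pixels as at the start. The automatic picture comparison was clean for the meter. It differed around the screwdriver, probably because the arm's shadow now falls there, as its ends (columns 202 and 298) have not moved.

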